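# Lock the caps case with the slot key

### The arm

A 7-joint arm with a two-finger parallel gripper is mounted at the origin on the work surface. World frame = base frame: x ahead of the robot, y to its left, z up, the work surface at z = 0. Lengths are in m, angles in rad, forces in N, time in s.
With the tool pointing down it reaches from about 0.35 to 0.9 m from the base axis. Payload 7.2 kg.
Tool frame: the origin (TCP) lies where the fingers leave the gripper's body, on its centre line; the fingertips stand 73 mm ahead of it and the grasp point (between the pads) lies 54 mm ahead of it; z points along the fingers, y is the line along which they close (so a half turn about z gives the same grasp; the last joint's range is limited). The gripper opens to 85 mm and grips with 20 to 120 N. Pads are 22 mm wide; open, the fingers measure 114 mm over their backs; the gripper's body (76 mm by 85 mm) begins 54 mm behind the grasp point. The pads swing forward as they close: fully open they stand 13 mm farther back than shut.
Start: joints at [1.253, 0.411, -0.013, 1.596, 0.006, 1.134, -0.082], TCP at [0.154, -0.606, 0.304] pointing down, gripper open.
Joint ranges: [-2.95, 2.95], [-0.29, 1.99], [-1.47, 1.44], [0.14, 2.54], [-1.03, 4.17], [0.13, 1.85], [-2.86, 2.86]. Speed limits (rad/s): [2.39, 2.39, 3.01, 3.01, 3.14, 3.14, 3.14].

### API

Orientations are given as a rotation vector (axis times angle).
In Python, from rig import r gives the robot as it stands. Calls block until the motion is done:
- r.move_to(position, orientation): joint-space move of the TCP to a pose.
- r.movel(position, velocity=0.15, rot=None): straight line of the TCP; rot=None keeps the orientation; velocity is the mean speed in m/s.
- r.set_joints(angles): joint-space move.
- r.grip(opening, squeeze=None): finger opening in m; squeeze is the grip in N (None keeps the last); returns when the fingers have stopped.
- r.hold(seconds).
- r.inverse_kinematics(position, orientation): joint angles nearest the present ones, or None.
- r.observe(): the state.
- r.read_camera(name): name is "scene" or "top" or "wrist"; returns the picture (420x560x3 uint8, blue, green, red); there is no depth.
- r.get_calibration(name): a dict with "intrinsics" (3x3 intrinsics, pixels), "view" (4x4, takes a point from world to camera coordinates). Camera axes: x right, y up, looking along -z (the intrinsics and any distortion apply to the point x, -y, -z); pixel columns grow to the right and rows downward; lengths in m; the calibration is good to about 2 mm. A picture is of the moment at which its call begins: read the wrist's pose just before it. get_calibration takes no time and is no camera call; for the wrist camera it gives the pose at the moment of the call.
A pose or a line that the arm cannot do raises r.Unreachable and nothing moves.
- r.finish_job(): hands the job in; it is judged then, once.
The state is a dict: "clock": time; "qpos": joint angles; "joint_vel": joint speeds; "joint_torque": joint torques, N m; "position": TCP position; "ee_rot": TCP orientation; "ft_force": force on the tool from outside, world axes, zero at the start; "torque": the same for the moment, N m; "grip_width": finger opening in m; "grasp_force": force on a finger pad.
Only numpy, scipy, OpenCV 4.12 (cv2) and the standard library are available. Lean on these libraries where they do the work, as an engineer would, in place of code of your own. Each camera call takes 0.05 s, during which the arm holds its last target. There are 200 camera calls.

### The job

One latch on the lid of the bottle-cap case is still open: take the orange key from its stand, set its blade fully into the slot of the yellow latch and turn it about a quarter turn clockwise until it seats firmly against its stop and you feel the stop push back, without forcing it. Then put the key back upright, fully home in its stand. Leave the blue latch locked and the cup, bottle and loose caps where they are.

Things in the scene. Friction and masses are not known exactly. Their poses are not given: they have to be found in the camera images.
- key: Orange flat-blade key, about 110 g (varies), standing blade-down in its stand. Origin: centre of the blade's lower edge; z up along the key. Steel blade 26 wide (along x) x 3 thick (along y) x 16 high (z 0 to 16 mm); dark round collar 38 diameter, z 16 to 22; orange block handle 40 (x) x 24 (y) x 48 high, z 22 to 70: grip it across its 24 mm (along y). A half turn about z gives the same key.
- stand_mouth (a point): Centre of the mouth of the pale wooden key stand (fixed block 75 x 75 x 60 high on a 110 x 90 dark foot plate). Rectangular hole 31 (along x) x 9 (along y), 22 deep; the key's collar rests on the top face, its blade along the hole's x, so the key's origin is then 16 mm below this point. z up.
- case: Fixed wooden case with closed lid, 206 (x) x 316 (y) x 70 high; origin centre of its underside, top of the lid at z = 70 mm. Two round latches on the lid, one with a yellow and one with a blue rim (68 diameter, 12 high), 85 mm either side of the centre along y; which is on which side changes.
- latch_yellow: Yellow-rimmed latch fixed to the lid, 68 diameter x 12 high; origin under its centre, on the lid. Red dot on the rim at +x: roughly where the slot points when open; green dot at -y: when locked. The stop lies up to 0.25 rad either side of the green dot. The key's contacts on it (all added up, about 83 N per N m of turning, plus any push) must reach 25 N at the stop, never 60 N.
- yellow_slot (a point): Centre of the slot's floor in the yellow-rimmed latch's aluminium cam (44 diameter); turns with the cam, 1.25 to 1.57 rad clockwise from above from its start to the stop. Slot along x: 30 long, 5 wide, 8 deep, square edges, closed ends; its floor is 74 mm above the work surface, its mouth flush with the rim at 82 mm. z up.
- bolt_yellow (a joint): Throw of the yellow latch's steel bolt inside the case (unseen), m: grows evenly with the cam's turn, from 0 to 0.00023 at the start to 0.0012 at the stop: too little to tell the stop by. Cam: friction up to 0.12 N m, no spring, rigid stop. Blade play about 0.15 rad. At the stop the moment climbs about 0.1 N m per 0.015 rad of hand: 0.35 to 0.5 N m is firmly seated, 0.65 forced.
- cam_blue (a joint): Turn of the blue-rimmed latch's cam, rad, clockwise from above: 1.571, already locked. Leave it.
- coffee_cup: Loose paper cup with white lid, 84 diameter x 117 high; origin at its base. Bystander.
- glue_bottle: Loose white bottle with orange cap, 56 diameter x 150 high; origin at its base. Bystander.
- cap_green: Loose green bottle cap, 38 diameter x 12. Bystander.
- cap_red: Loose red bottle cap, 38 diameter x 12. Bystander.
- cap_white: Loose white bottle cap, 38 diameter x 12. Bystander.
Mind the look-alikes: they are no part of the job. Of the things like the key, leave any that is green; of the rest the smaller one is meant. Leave any pink look-alike of the part that bears stand_mouth alone.

How it is judged:
By the outcome, as a careful person would: the job done as asked, in the order asked, and still so for the second after the job is handed in, with the robot touching nothing.
It also fails if it takes over 69 s, if anything falls off the work surface, if the arm or the gripper's body presses on something with over 40 N, if the wrist force passes 120 N, or if a joint passes its speed limit or range.

## Working session

There is one attempt and no reset: what is moved stays moved. The work goes in short steps, each a Python script; the robot and the scene stay as the last script left them, time stands still between calls to the robot, and variables do not carry over. Pictures are saved under pics/ and viewed, at most 10 in all, crops included, and the job is handed in when it is done.

```bash
ls; mkdir -p pics
python3 - <<'E'
from rig import r
import cv2,numpy as np
s=r.observe();print({k:np.round(v,3) for k,v in s.items()})
a=r.read_camera("scene");b=r.read_camera("top")
cv2.imwrite("pics/scene0.png",a);cv2.imwrite("pics/top0.png",b)
for n in("scene","top","wrist"):
    c=r.get_calibration(n);print(n,{k:np.round(v,4).tolist() for k,v in c.items()})
E
```

```text
pics
{'clock': np.float64(0.0), 'qpos': array([ 1.253,  0.412, -0.013,  1.597,  0.006,  1.134, -0.082]), 'joint_vel': array([-0.002, -0.001,  0.   , -0.001, -0.   ,  0.   , -0.001]), 'joint_torque': array([ 2.0000e-03, -6.0063e+01,  6.8300e-01, -2.9941e+01,  1.4000e-02,
        1.1000e-02, -0.0000e+00]), 'position': array([ 0.154, -0.605,  0.303]), 'ee_rot': array([-3.116e+00, -3.910e-01,  1.000e-03]), 'ft_force': array([-0.562,  0.715,  0.25 ]), 'torque': array([-0.028,  0.016,  0.063]), 'grasp_force': np.float64(0.0), 'grip_width': np.float64(0.085)}
scene {'intrinsics': [[468.7065, 0.0, 274.7515], [0.0, 468.7065, 207.3651], [0.0, 0.0, 1.0]], 'view': [[0.6773, 0.7356, 0.0082, -0.4002], [-0.4189, 0.3765, 0.8263, 0.2065], [0.6047, -0.5631, 0.5632, -1.6553], [0.0, 0.0, 0.0, 1.0]]}
top {'intrinsics': [[492.0794, 0.0, 279.2554], [0.0, 492.0794, 208.1109], [0.0, 0.0, 1.0]], 'view': [[-0.0013, -0.9999, -0.0133, -0.0106], [0.9882, -0.0033, 0.1532, -0.5988], [-0.1532, -0.013, 0.9881, -1.2048], [0.0, 0.0, 0.0, 1.0]]}
wrist {'intrinsics': [[302.6655, 0.0, 285.3815], [0.0, 302.6655, 208.025], [0.0, 0.0, 1.0]], 'view': [[0.248, -0.9688, -0.002, -0.6249], [0.9341, 0.2396, -0.2647, 0.0352], [0.2569, 0.0638, 0.9643, -0.3781], [0.0, 0.0, 0.0, 1.0]]}
```

View pics/scene0.png

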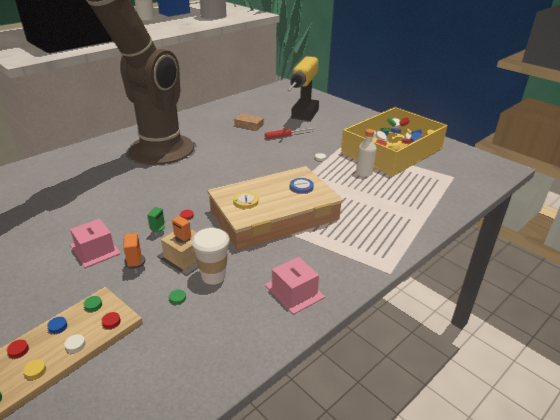

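View pics/top0.png

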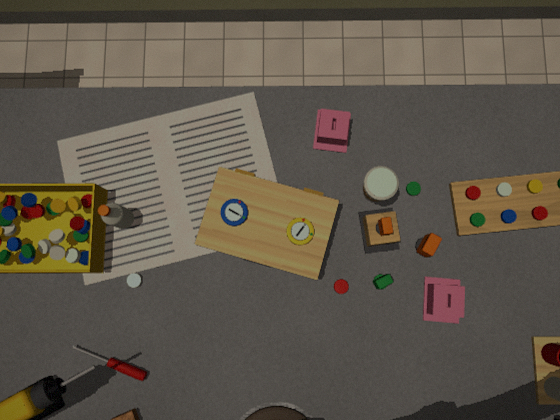

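The scene view shows the pale stand at about (182,248) holding the small orange key, next to the cup at (211,257). In the top view the key is at (386,226), the cup at (381,183), the yellow latch at (300,231) and the blue latch at (234,212). A bigger orange key stands loose at (430,244), a green one at (383,282), and there are two pink stands.

```bash
cat > h.py <<'E'
from rig import r
import cv2, numpy as np
from scipy.spatial.transform import Rotation as R
def cast(cal,uv,z):
    K=np.array(cal["intrinsics"]);V=np.array(cal["view"])
    uv=np.atleast_2d(np.array(uv,float))
    d=np.c_[(uv-K[[0,1],2])/K[0,0],np.ones(len(uv))]*[1,-1,-1]
    d=d@V[:3,:3]; c=-V[:3,:3].T@V[:3,3]
    return c+d*((z-c[2])/d[:,2])[:,None]
def proj(cal,p):
    K=np.array(cal["intrinsics"]);V=np.array(cal["view"])
    q=(np.atleast_2d(p)@V[:3,:3].T+V[:3,3])*[1,-1,-1]
    q=q@K.T; return q[:,:2]/q[:,2:]
def blobs(img,lo,hi,amin=30):
    m=cv2.inRange(cv2.cvtColor(img,cv2.COLOR_BGR2HSV),lo,hi)
    m=cv2.morphologyEx(m,cv2.MORPH_OPEN,np.ones((2,2),np.uint8))
    cs=cv2.findContours(m,cv2.RETR_EXTERNAL,cv2.CHAIN_APPROX_NONE)[0]
    return sorted([c for c in cs if cv2.contourArea(c)>amin],key=cv2.contourArea,reverse=True)
# tool pointing down, y axis (closing line) at world yaw a
def down(a): # tool y axis = (cos a, sin a,0), z=-Z
    y=np.array([np.cos(a),np.sin(a),0]);z=np.array([0,0,-1.]);x=np.cross(y,z)
    return R.from_matrix(np.c_[x,y,z]).as_rotvec()
def wshot(name):
    cal=r.get_calibration("wrist");im=r.read_camera("wrist");cv2.imwrite(f"pics/{name}.png",im);return cal,im
E
python3 - <<'E'
from h import *
b=cv2.imread("pics/top0.png");cal=r.get_calibration("top")
for n,uv,z in [("key",(386,226),.114),("cup",(381,183),.117),("big",(430,244),.08),("standc",(381,229),.06),("yel",(300,231),.082),("blue",(234,212),.082),("green",(383,282),.05)]:
    print(n,cast(cal,uv,z).round(3))
print([cast(cal,p,.07)[0].round(3).tolist() for p in [(221,168),(339,201),(317,278),(196,244)]])
V=np.array(r.get_calibration("wrist")["view"]);c=-V[:3,:3].T@V[:3,3]
s=r.observe();T=R.from_rotvec(s["ee_rot"])
print("cam in tool",T.inv().apply(c-s["position"]),"view dir",T.inv().apply(-V[2,:3]))
print("tool y",T.as_matrix()[:,1])
cv2.imwrite("pics/topcrop.png",cv2.resize(b[150:320,190:470],None,fx=2.8,fy=2.8,interpolation=cv2.INTER_CUBIC))
E
```

```text
key [[ 0.544 -0.267  0.114]]
cup [[ 0.648 -0.258  0.117]]
big [[ 0.504 -0.379  0.08 ]]
standc [[ 0.543 -0.265  0.06 ]]
yel [[ 0.536 -0.063  0.082]]
blue [[0.584 0.099 0.082]]
green [[ 0.413 -0.268  0.05 ]]
[[0.698, 0.135, 0.07], [0.612, -0.161, 0.07], [0.422, -0.104, 0.07], [0.506, 0.194, 0.07]]
cam in tool [ 0.06666858  0.0007718  -0.06960178] view dir [-2.64630224e-01 -3.21082296e-04  9.64349906e-01]
tool y [ 0.24724805 -0.96895117 -0.00142616]
```

View pics/topcrop.png

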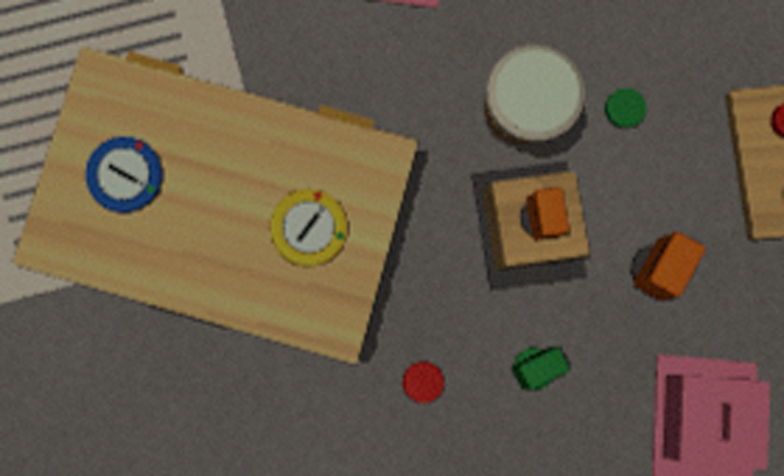

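The crop shows the key's long side nearly along world x. The slot's yaw is about -0.67, and red is at the top of the latch, so the latch's +x is at about -0.30.

Run:
```python
from h import *
for a0 in (1.47,-1.67):
  q=r.inverse_kinematics([.544,-.267,.16],down(a0)); print(a0,None if q is None else np.round(q,2))
for a in np.arange(-4,4,.4):
  q=r.inverse_kinematics([.536,-.063,.17],down(a)); print(round(a,2),None if q is None else np.round(q,2))
```

```text
1.47 [ 0.83  0.62 -0.64  1.75  0.45  0.92  1.47]
-1.67 [ 0.49  0.54 -0.16  1.77  0.11  0.84 -1.39]
-4.0 [ 0.88  0.79 -1.24  1.89  0.85  1.12  1.58]
-3.6 [ 0.88  0.79 -1.24  1.89  0.85  1.12  1.98]
-3.2 [-0.8   0.8   1.25  1.99 -0.89  1.06 -2.32]
-2.8 [ 0.14  0.43 -0.15  1.93  0.09  0.79 -2.85]
-2.4 [ 0.21  0.44 -0.23  1.93  0.14  0.79 -2.5 ]
-2.0 [ 0.28  0.45 -0.32  1.92  0.19  0.8  -2.15]
-1.6 [ 0.33  0.46 -0.39  1.92  0.23  0.81 -1.78]
-1.2 [ 0.38  0.47 -0.45  1.91  0.27  0.82 -1.42]
-0.8 [ 0.42  0.48 -0.51  1.91  0.31  0.83 -1.05]
-0.4 [ 0.48  0.5  -0.59  1.91  0.36  0.84 -0.7 ]
-0.0 [ 0.53  0.51 -0.65  1.91  0.4   0.86 -0.33]
0.4 [ 0.56  0.53 -0.7   1.9   0.44  0.87  0.04]
0.8 [ 0.6   0.54 -0.75  1.9   0.47  0.88  0.41]
1.2 [ 0.59  0.54 -0.74  1.9   0.46  0.88  0.82]
1.6 [ 0.6   0.54 -0.76  1.9   0.48  0.89  1.2 ]
2.0 [ 0.88  0.79 -1.24  1.89  0.85  1.12  1.3 ]
2.4 [ 0.88  0.79 -1.24  1.89  0.85  1.12  1.7 ]
2.8 [ 0.88  0.79 -1.24  1.89  0.85  1.12  2.1 ]
3.2 [-0.8   0.8   1.25  1.99 -0.89  1.06 -2.21]
3.6 [ 0.16  0.43 -0.17  1.93  0.1   0.79 -2.75]
```

Run:
```python
from h import *
r.move_to([.536,-.063,.27],down(0.9));r.hold(.3); c,im=wshot("w_latch"); np.save("cl.npy",[c],allow_pickle=True)
r.move_to([.544,-.267,.28],down(1.47));r.hold(.3); c2,im2=wshot("w_key"); np.save("ck.npy",[c2],allow_pickle=True)
cv2.imwrite("pics/both.png",cv2.resize(np.hstack([im[60:360,100:460],im2[60:360,100:460]]),(800,333)))
print(r.observe()["clock"],r.observe()["qpos"].round(2))
```

```text
4.0 [ 0.96  0.53 -0.84  1.63  0.42  1.17  1.49]
```

View pics/both.png

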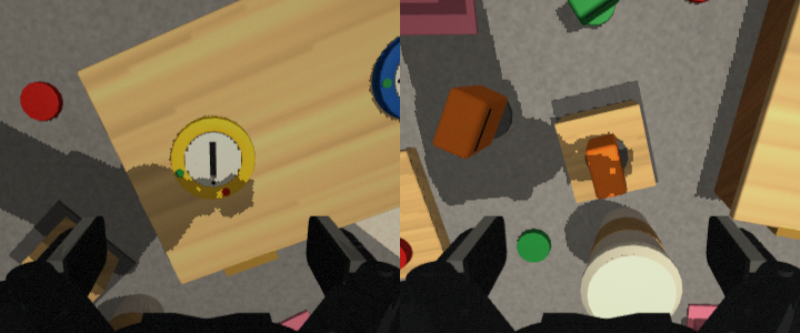

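The left half is the latch: slot at about (212,160), nearly vertical, green dot at (180,173), red dot at (226,191). The right half is the key in the pale stand at about (605,165), with the cup below it. I'll enlarge both.

Run:
```python
from h import *
a=cv2.imread("pics/w_latch.png")[155:245,245:335];b=cv2.imread("pics/w_key.png")[130:250,225:345]
f=lambda x,s:cv2.resize(x,(400,400),interpolation=cv2.INTER_NEAREST)
cv2.imwrite("pics/zoom.png",cv2.convertScaleAbs(np.hstack([f(a,1),f(b,1)]),alpha=1.2))
```

```text
(no output)
```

View pics/zoom.png

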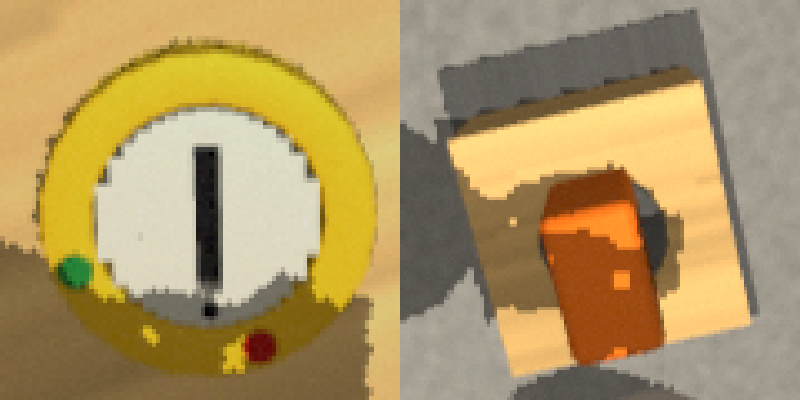

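Run:
```python
from h import *
cl=np.load("cl.npy",allow_pickle=True)[0];ck=np.load("ck.npy",allow_pickle=True)[0]
a=cv2.imread("pics/w_latch.png");b=cv2.imread("pics/w_key.png")
# slot: dark pixels in disc
sub=a[155:245,245:335];m=(sub.max(2)<70).astype(np.uint8)
n,lab,st,ce=cv2.connectedComponentsWithStats(m)
i=min(range(1,n),key=lambda i:np.hypot(*(ce[i]-[46,48])) if st[i,4]>50 else 999)
ys,xs=np.nonzero(lab==i);P=cast(cl,np.c_[xs+245,ys+155],.082)[:,:2]
w=np.linalg.eigh(np.cov(P.T))[1][:,1];w=w*np.sign(w[0])
t=(P-P.mean(0))@w;l=(P-P.mean(0))@[-w[1],w[0]]
print("slot",P.mean(0),"yaw",np.arctan2(w[1],w[0]),"len",np.ptp(t),"wid",np.ptp(l),st[i])
# yellow disc centre (rim + cam) from rim contour
m=cv2.inRange(cv2.cvtColor(sub,cv2.COLOR_BGR2HSV),(0,0,120),(179,70,255));
c=max(cv2.findContours(m,0,2)[0],key=cv2.contourArea)
z=lambda p,x0,y0,s:[(x0+p[0]/s-.5,y0+p[1]/s-.5)]
for nm,p in (("red",(260,347)),("green",(75,271))): print(nm,cast(cl,z(p,245,155,4.444),.082)[0])
hull=cv2.convexHull(c)[:,0,:]; Q=cast(cl,hull+[245,155],.082)[:,:2]
(cx,cy),rad=cv2.minEnclosingCircle(Q.astype(np.float32));print("cam circle",cx,cy,rad)
K=np.vstack([cast(ck,z((x-400,y),225,130,3.3333),.114) for x,y in[(541,218),(635,203),(665,345),(580,366)]])[:,:2]
S=np.vstack([cast(ck,z((x-400,y),225,130,3.3333),.06) for x,y in[(450,138),(702,80),(750,322),(513,376)]])[:,:2]
for q in(K,S):
  d=q[2]+q[3]-q[0]-q[1]; e=q[1]+q[2]-q[0]-q[3]
  print(q.mean(0),np.arctan2(d[1],d[0]),np.arctan2(e[1],e[0])+np.pi/2,np.linalg.norm(d)/2,np.linalg.norm(e)/2)
```

```text
slot [ 0.53826735 -0.0594778 ] yaw -0.6577964956901917 len 0.027240444109625395 wid 0.004452885607501787 [ 44  33   6  31 153]
red [ 0.56674072 -0.06812002  0.082     ]
green [ 0.53098958 -0.0872715   0.082     ]
cam circle 0.5390662550926208 -0.05974221229553223 0.02292986959218979
[ 0.54793941 -0.2660648 ] 0.12641550381078887 3.2517800017121936 0.03783021570856864 0.022280472897008356
[ 0.54815237 -0.26646694] 0.12331255095287551 3.2746688596028886 0.07472360712072594 0.07416348470774028
```

Run:
```python
from h import *
P=[.548,-.2663];a=.125+np.pi/2
r.grip(.060);r.move_to(P+[.22],down(a));r.movel(P+[.144],.1);r.hold(.2)
s=r.observe();print(s["position"],s["ft_force"].round(2),s["torque"].round(3))
r.grip(.015,100);r.hold(.2)
s=r.observe();print(s["position"],s["ft_force"].round(2),s["torque"].round(3),s["grip_width"],s["grasp_force"])
r.movel(P+[.17],.06);r.movel(P+[.24],.15)
r.move_to([.5383,-.0595,.24],down(-.658+np.pi/2));r.movel([.5383,-.0595,.200],.1);r.hold(.3)
s=r.observe();print(s["position"],s["ft_force"].round(2),s["torque"].round(3),s["grip_width"],s["clock"],R.from_rotvec(s["ee_rot"]).as_matrix()[:,1])
c,im=wshot("w_ins");np.save("ci.npy",[c],allow_pickle=True)
im2=r.read_camera("scene");cv2.imwrite("pics/scene1.png",im2)
cv2.imwrite("pics/ins_v.png",np.hstack([cv2.resize(im[110:290,200:380],(450,450),interpolation=2),cv2.resize(im2[140:240,190:270],(350,450),interpolation=2)]))
```

```text
[ 0.54831463 -0.26640608  0.14465831] [-0.08  0.81  0.09] [-0.047 -0.002 -0.023]
[ 0.54821156 -0.26635952  0.14437807] [-0.89 -0.26  4.98] [0.04  0.116 0.041] 0.022979329619682385 97.9841423034668
[ 0.53856265 -0.05953754  0.20051537] [-0.17 -0.29 -0.71] [ 0.026  0.066 -0.019] 0.022685524550693042 9.4833 [6.11560520e-01 7.91197580e-01 3.46413044e-04]
```

View pics/ins_v.png

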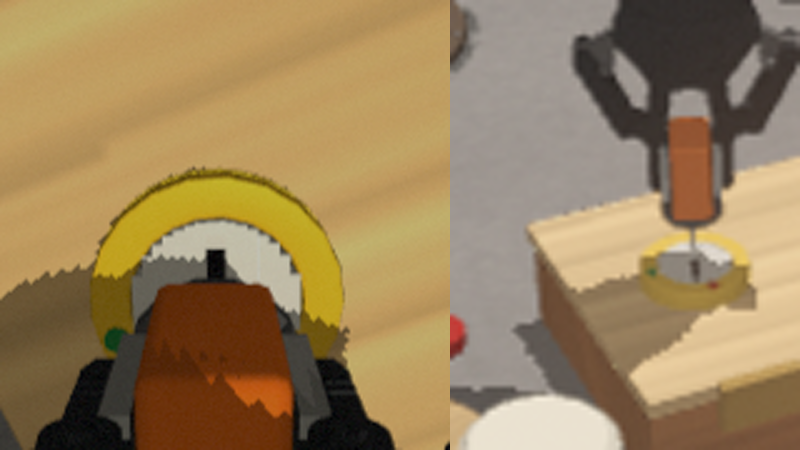

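The view shows the key hovering over the latch, with the visible slot end at (216,262) on the handle's centre line at about 218. Next is a guarded descent.

```bash
cat >> h.py <<'E'
def guard(xy,z0,z1,step,fmax,v=.03):
    """descend until push > fmax; returns last commanded z and state"""
    f0=r.observe()["ft_force"][2];z=z0
    while z>z1+1e-6:
        z=max(z1,z-step);r.movel([xy[0],xy[1],z],v);s=r.observe()
        if s["ft_force"][2]-f0>fmax: break
    return z,s
E
python3 - <<'E'
from h import *
xy=[.5383,-.0595]
r.movel(xy+[.186],.06);r.hold(.1)
z,s=guard(xy,.186,.1735,.001,8)
print(z,s["position"].round(4),s["ft_force"].round(2),s["torque"].round(3),s["clock"],R.from_rotvec(s["ee_rot"]).as_matrix()[:,1])
E
```

```text
0.1735 [ 0.5385 -0.0595  0.1742] [-1.43 -0.25  7.83] [0.005 0.569 0.021] 13.3167 [6.11547485e-01 7.91207731e-01 1.09133691e-05]
```

Run:
```python
from h import *
p=[.5383,-.0595,.1738]
r.movel(p,.03);r.hold(.1);s=r.observe();print(s["ft_force"].round(2),s["torque"].round(3))
y=-.658;m0=s["torque"][2]
while y>-1.62:
    y-=.08;r.movel(p,.05,rot=down(y+np.pi/2));s=r.observe();m=s["torque"][2]-m0
    ya=R.from_rotvec(s["ee_rot"]).as_matrix()[:,1];ya=np.arctan2(ya[1],ya[0])-np.pi/2
    print(round(y,3),round(ya,3),round(m,3),s["ft_force"].round(1),s["position"][:3].round(4),round(s["clock"],2))
    if abs(m)>.25: break
```

```text
[-1.9   0.37  6.06] [-0.035  0.454  0.   ]
-0.738 -0.736 0.015 [0.3 1.2 4.8] [ 0.5389 -0.0591  0.1742] 13.92
-0.818 -0.815 -0.018 [0.8 1.8 6.2] [ 0.5389 -0.0591  0.1742] 14.17
-0.898 -0.895 0.014 [1.5 0.7 6. ] [ 0.5389 -0.0591  0.1742] 14.42
-0.978 -0.974 -0.009 [1.1 0.6 6. ] [ 0.539  -0.0591  0.1742] 14.67
-1.058 -1.054 -0.034 [1.1 1.5 5.5] [ 0.539  -0.0591  0.1742] 14.92
-1.138 -1.134 -0.009 [2.5 1.9 6. ] [ 0.539  -0.0591  0.1742] 15.17
-1.218 -1.214 0.049 [0.5 1.8 5.1] [ 0.539  -0.059   0.1742] 15.42
-1.298 -1.293 -0.012 [1.5 2.1 6. ] [ 0.539  -0.059   0.1742] 15.67
-1.378 -1.373 0.019 [2.1 1.7 4.7] [ 0.5391 -0.059   0.1742] 15.92
-1.458 -1.453 0.059 [2.7 2.1 6. ] [ 0.5391 -0.059   0.1742] 16.17
-1.538 -1.532 0.0 [3.  2.2 5.4] [ 0.5391 -0.059   0.1742] 16.42
-1.618 -1.612 -0.03 [2.9 2.4 5.6] [ 0.5391 -0.0591  0.1742] 16.67
-1.698 -1.692 0.005 [2.7 2.1 5.6] [ 0.5391 -0.0591  0.1742] 16.92
```

Run:
```python
from h import *
p=[.5383,-.0595,.1738];y=-1.698
while y>-2.42:
    y-=.02;r.movel(p,.05,rot=down(y+np.pi/2))
    M=[]
    for _ in range(3): r.hold(.02);s=r.observe();M.append(s["torque"][2])
    m=np.mean(M)
    ya=R.from_rotvec(s["ee_rot"]).as_matrix()[:,1];ya=np.arctan2(ya[1],ya[0])-np.pi/2
    print(round(y,3),round(ya,3),round(m,3),s["ft_force"].round(1),round(s["clock"],2))
    if abs(m)>.27: break
```

```text
-1.718 -1.711 0.082 [4.  2.4 3.4] 17.22
-1.738 -1.731 0.067 [2.8 2.5 5. ] 17.52
-1.758 -1.751 0.088 [3.4 3.2 4.8] 17.82
-1.778 -1.771 0.104 [3.8 1.8 6.2] 18.12
-1.798 -1.791 0.082 [2.6 3.5 5. ] 18.42
-1.818 -1.811 0.08 [4.2 2.8 4.7] 18.72
-1.838 -1.831 0.095 [3.8 2.2 4.7] 19.02
-1.858 -1.851 0.076 [2.7 2.2 5.9] 19.32
-1.878 -1.871 0.05 [3.6 2.2 5.2] 19.62
-1.898 -1.891 0.089 [4.  2.1 5.1] 19.92
-1.918 -1.911 0.098 [4.2 1.5 5.7] 20.22
-1.938 -1.931 0.079 [3.4 2.8 5.4] 20.52
-1.958 -1.951 0.086 [4.4 3.3 4.9] 20.82
-1.978 -1.971 0.058 [3.6 2.  4.2] 21.12
-1.998 -1.992 0.045 [4.3 2.6 4.8] 21.42
-2.018 -2.012 0.111 [4.4 2.7 4.8] 21.72
-2.038 -2.032 0.105 [4.6 2.7 5.2] 22.02
-2.058 -2.052 0.083 [4.1 3.4 4.4] 22.32
-2.078 -2.072 0.087 [4.8 1.9 6.2] 22.62
-2.098 -2.092 0.069 [4.9 2.8 4.5] 22.92
-2.118 -2.112 0.117 [5.1 2.5 5.5] 23.22
-2.138 -2.132 0.258 [5.3 3.1 4.8] 23.52
-2.158 -2.151 0.464 [4.7 1.5 4.4] 23.82
```

The stop is felt at about 0.46 N m. I'll confirm it, back off within the play and lift out.

Run:
```python
from h import *
M=[]
for _ in range(5): r.hold(.06);M.append(r.observe()["torque"][2])
print("stop moment",np.round(M,3))
p=[.5386,-.0593,.1740]
r.movel(p,.05,rot=down(-2.06+np.pi/2));r.hold(.1);s=r.observe();print(s["torque"].round(3),s["ft_force"].round(1))
r.movel(p[:2]+[.195],.05);r.hold(.1);s=r.observe();print(s["torque"].round(3),s["ft_force"].round(1),s["grip_width"])
r.movel(p[:2]+[.25],.15)
P=[.548,-.2663]
r.move_to(P+[.24],down(.125+np.pi/2));r.movel(P+[.172],.12);r.hold(.3)
c,im=wshot("w_back");im2=r.read_camera("top");im3=r.read_camera("scene");cv2.imwrite("pics/top2.png",im2)
print(r.observe()["clock"],r.observe()["position"].round(4))
f=lambda x,w,h:cv2.resize(x,(w,h),interpolation=2)
cv2.imwrite("pics/back_v.png",np.hstack([f(im[110:290,200:380],400,400),np.vstack([f(im3[170:270,190:290],400,400)])]))
```

```text
stop moment [0.427 0.411 0.491 0.465 0.429]
[ 0.405 -0.546  0.056] [2.6 2.5 5.9]
[0.036 0.055 0.004] [ 0.5  1.  -1.4] 0.023056097360907832
28.8083 [ 0.548  -0.2664  0.1723]
```

View pics/back_v.png

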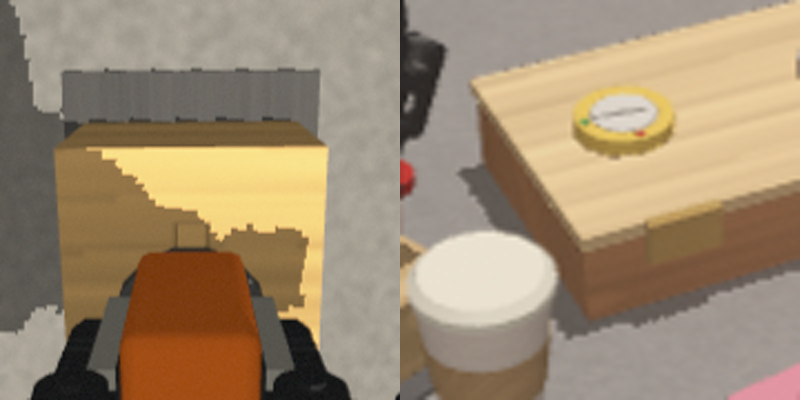

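The latch slot has turned and now points towards the green dot at (585,121). The key is over the stand, with the hole's end at (192,235) in line with the handle at about 193. Next I lower it home.

Run:
```python
from h import *
P=[.548,-.2663]
r.movel(P+[.162],.06);r.hold(.1)
z,s=guard(P,.162,.1425,.0015,7)
print(z,s["position"].round(4),s["ft_force"].round(2),s["torque"].round(3),s["clock"])
```

```text
0.1425 [ 0.5482 -0.2663  0.1443] [-4.73  1.47 15.47] [0.401 1.29  0.03 ] 32.475
```

Run:
```python
from h import *
P=[.548,-.2663]
r.movel(P+[.1437],.03);r.grip(.060,20);r.hold(.2);r.movel(P+[.22],.12);r.movel([P[0]-.02,P[1],.30],.15);r.hold(.3)
c,im=wshot("w_end");t=r.read_camera("top")
f=lambda x,w,h:cv2.resize(x,(w,h),interpolation=2)
cv2.imwrite("pics/end_v.png",np.hstack([f(im[100:260,200:360],400,400),f(r.read_camera("scene")[170:270,140:240],400,400)]))
print(r.observe()["clock"])
```

```text
35.3
```

View pics/end_v.png

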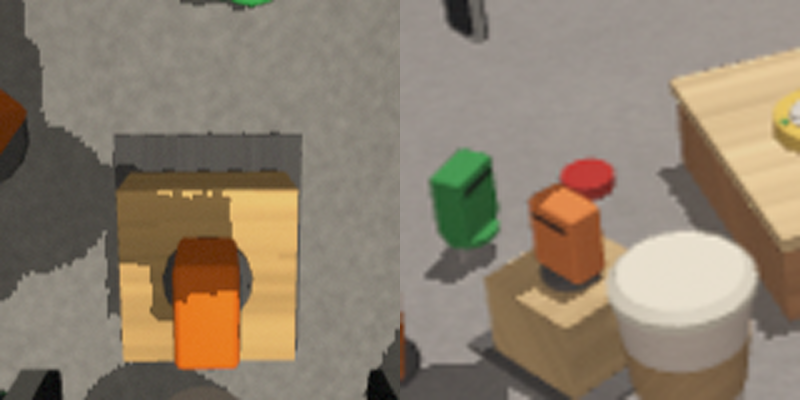

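The key stands upright in its stand, centred with its collar down on the top face at about (208,290). The green key, red cap and cup look undisturbed.

```bash
python3 -c "
from rig import r
print(r.finish_job())"
```

```text
the job is handed in; nothing more can be done
None
```

I turned the yellow latch clockwise to its stop, where it pushed back with about 0.45 N m, then put the key back upright and home in its stand and handed the job in at about 35 s.

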